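Sort full and empty topping tins in the pastry kitchen

ROBOT

A 6-joint arm with a two-finger parallel gripper is mounted at the origin on the work surface. World frame = base frame: x ahead of the robot, y to its left, z up, the work surface at z = 0. Lengths are in mm, angles in rad, forces in N, time in s.
With the tool pointing down it reaches from about 400 to 925 mm from the base axis. Payload 12.5 kg.
Tool frame: the origin (TCP) lies midway between the tips of the shut fingers; the grasp point (between the pads) lies 19 mm behind it (env.pinch_z is the z of the grasp point in the tool frame, in mm); z points along the fingers, y is the line along which they close (so a half turn about z gives the same grasp; the last joint's range is limited). The gripper opens to 95 mm and grips with 3 to 60 N. Pads are 20 mm wide; open, the fingers measure 119 mm over their backs; the gripper's body (75 mm by 180 mm) begins 59 mm behind the grasp point.
Start: joints at [-1.302, 0.491, 1.559, -0, 1.092, -0.106], TCP at [228.828, -581.622, 214.661] pointing down, gripper open.
Joint ranges: [-3.1, 3.1], [-0.84, 2.19], [0.05, 2.79], [-1.13, 4.28], [0.06, 2.93], [-2.69, 2.69]. Speed limits (rad/s): [2.22, 2.22, 2.79, 3.14, 3.14, 3.14].

INTERFACE

Orientations are given as [roll, pitch, yaw] about the fixed x, y, z axes, in that order (R = Rz(yaw) Ry(pitch) Rx(roll)).
In Python, from cell import env, eyes gives the robot as it stands.
- The arm moves only by the shell command python3 -m inch 'ROWS'. ROWS is JSON, a list of rows, each a list of 3 entries, a list of its own where there are three numbers: the shift along the tool's x, y, z in units of 60 mm (1.0 is 60 mm), then the turn about the tool's z in units of 5 degrees (1.0 is 5 degrees), then the closure, from -1 (fully open) to 1 (shut). In form: [[[tx, ty, tz], turn, claw], ...]. A call has exactly 10 rows; each row shifts and turns the commanded pose from where the row before left it, along the tool's axes as they then stand; what a row does not reach is not made up. A row lasts 1/8 s, in which the tool goes at most 62.5 mm and 10.7 degrees, less where a joint would pass 70% of its speed; a pose out of reach is approached as far as the arm can. A call is refused whole if a number of a shift passes 1 or a number of a turn 1, either way. A call with a gripper value outside its range is refused whole. The fingers move at their own pace and stop on an object; the grip force is fixed at half the most. Time passes only in rows, so rows that do not move let the fingers close, or fill a call up. It gives the time, the measured TCP pose, the force, the opening and the grip force at its end, in the units of the state.
- env.state(): the state, without advancing time (a new reading comes with each control period).
- eyes.read_camera(name): name is "scene" or "top" or "wrist"; returns a dict with "pixels" (480x640x3 uint8, red, green, blue), "fx", "fy", "cx", "cy" (pixels), "extrinsics" (4x4, takes a point from world to camera coordinates). Camera axes: x right, y down, z forward; pixel columns grow to the right and rows downward; lengths in mm; the calibration is good to about 2 mm. A picture is of the moment at which its call begins. There is no depth.
- env.job_done(): hands the job in; it is judged then, once.
Trained networks look in a picture, given as the dict that the camera call returned (one of the last four; its "shot" number tells which), for a name from the list of things; names that differ only in an ending like _2 or _b are one class to them, and where a whole thing is asked for, a point or a joint stands for the part that bears it (a point fixed in the world has none). Each returns a list of dicts, best first, with "score" (0 to 1); they miss things now and then, are a little off and sometimes report something else, mostly with a low value. They report only what shows in the picture. A call takes as long as a camera call. They do not tell look-alikes from the thing itself.
- eyes.boxes_of(name, picture): "centre" ([row, column] in pixels, amid what is visible of it).
- eyes.cut_out(name, picture): "mask" (480x640 bool, what is visible of it) and "centre" ([row, column] in pixels, amid what is visible of it).
- eyes.spot_point(name, picture): "centre" ([row, column] in pixels: a listed point, or the origin of a listed thing).
The state is a dict: "t": time; "joints": joint angles; "qvel": joint speeds; "tau": joint torques, N m; "eef_pos": TCP position; "tcp_rot": TCP orientation; "ft_force": force on the tool from outside, world axes, zero at the start; "moment": the same for the moment, N m; "opening": opening from 0.0 (shut) to 1.0 (fully open); "grip_force": force on a finger pad.
Only numpy, scipy, OpenCV 4.12 (cv2) and the standard library are available. Lean on these libraries where they do the work, as an engineer would, in place of code of your own. Each camera call takes 0.05 s, during which the arm holds its last target. There are 200 camera calls.

TASK

Of the two pink-lidded tins one is full and one is empty, and the same goes for the two green-lidded ones; they look alike, so lift them to feel which is heavy. Stand the full pink tin on the pink round mat of the tray with the pink sweets, the full green tin on the green round mat of the tray with the green sweets, and both empty tins side by side on the floor of the blue crate. Set every tin down gently and upright in the middle of its mat or in the crate, let go, and leave the ring cutter and the piping nozzle where they are.

Things in the scene. Friction and masses are not known exactly. Their poses are not given: they have to be found in the camera images.
- pink_tin_white: lidded round tin, bare metal with a pink lid and a small white dot on the lid; loose, 60 mm across, 80 mm tall, straight-sided, lid fixed shut. Origin: centre of its underside, z up. Either it or the pink-lidded tin with the black dot is full (about 330 g), the other one empty (about 90 g): which one changes from start to start, the dot says nothing about it, only the weight tells.
- pink_tin_black: lidded round tin, bare metal with a pink lid and a small black dot on the lid; loose, 60 mm across, 80 mm tall, straight-sided, lid fixed shut. Origin: centre of its underside, z up. Either it or the pink-lidded tin with the white dot is full (about 330 g), the other one empty (about 90 g): which one changes from start to start, the dot says nothing about it, only the weight tells.
- green_tin_white: lidded round tin, bare metal with a green lid and a small white dot on the lid; loose, 60 mm across, 80 mm tall, straight-sided, lid fixed shut. Origin: centre of its underside, z up. Either it or the green-lidded tin with the black dot is full (about 330 g), the other one empty (about 90 g): which one changes from start to start, the dot says nothing about it, only the weight tells.
- green_tin_black: lidded round tin, bare metal with a green lid and a small black dot on the lid; loose, 60 mm across, 80 mm tall, straight-sided, lid fixed shut. Origin: centre of its underside, z up. Either it or the green-lidded tin with the white dot is full (about 330 g), the other one empty (about 90 g): which one changes from start to start, the dot says nothing about it, only the weight tells.
- pink_tray: small fixed aluminium tray, 120 (x) by 180 (y) mm, rim 12 mm high; origin: centre of its underside. In its +y half a flat round pink mat, 84 mm across, centred at x = 0, y = +42 mm, level with the tray floor (z = 4 mm). In its -y half six pink sweets fixed to the tray, 25 mm across, tops 29 mm above the origin, at y = -32 and -64 mm, x = -34, 0 and 34 mm.
- green_tray: small fixed aluminium tray, 120 (x) by 180 (y) mm, rim 12 mm high; origin: centre of its underside. In its +y half a flat round green mat, 84 mm across, centred at x = 0, y = +42 mm, level with the tray floor (z = 4 mm). In its -y half six green sweets fixed to the tray, 25 mm across, tops 29 mm above the origin, at y = -32 and -64 mm, x = -34, 0 and 34 mm.
- crate: low blue open crate for empties, fixed, 140 mm (x) by 200 mm (y) outside, walls 5 mm thick, top rim 35 mm above its underside, floor 5 mm thick; origin: centre of its underside. No divider; two tins stand side by side in it, for instance at y = +45 and -45 mm.
- cutter: bystander, leave alone: loose copper ring cutter, 52 mm across, 30 mm tall; origin at the centre of its underside.
- nozzle: bystander, leave alone: loose steel piping nozzle standing on its wide end, 34 mm across, 45 mm tall; origin at the centre of its underside.
Not all that is in view belongs to the job. What is shaped like the pink_tin_white but purple is not meant.

How it is judged:
By the outcome, as a careful person would: the job done as asked, in the order asked, and still so for the second after the job is handed in, with the robot touching nothing.
It also fails if it takes over 115 s, if anything falls off the work surface, if the arm or the gripper's body presses on something with over 40 N, if the wrist force passes 120 N, or if a joint passes its speed limit or range.

## Working session

There is one attempt and no reset: what is moved stays moved. The work goes in short steps, Python scripts to look and compute and a shell command to move; the robot and the scene stay as the last step left them, time stands still between calls to the robot, and variables do not carry over. Pictures are saved under pics/ and viewed, at most 14 in all, crops included, and the job is handed in when it is done.

```bash
mkdir -p pics; ls
python3 - <<'E'
from cell import env, eyes
import cv2
print(env.state(), env.pinch_z)
for n in ("top","scene"):
    p=eyes.read_camera(n); cv2.imwrite(f"pics/{n}0.png",p["pixels"][:,:,::-1])
    print(n,p["fx"],p["cx"],p["cy"],p["extrinsics"])
    for k in ["pink_tin_white","green_tin_white","pink_tray","green_tray","crate","cutter","nozzle"]:
        print(k,[(round(d["score"],2),[int(c) for c in d["centre"]]) for d in eyes.boxes_of(k,p)])
E
```

```text
pics
{'t': 0.0, 'joints': array([-1.30159438e+00,  4.91608943e-01,  1.55944667e+00, -4.51411059e-05,
        1.09173011e+00, -1.05612871e-01]), 'qvel': array([-0.00213908,  0.00010753,  0.00113768, -0.00070264, -0.00253527,
       -0.0005507 ]), 'tau': array([-3.95798052e-03, -6.12661028e+01, -2.58192533e+01,  6.92248112e-02,
        4.82149667e-02, -1.11786962e-04]), 'eef_pos': array([ 228.74894165, -581.36486736,  214.03203508]), 'tcp_rot': array([-3.14040200e+00, -8.59585997e-05,  3.74835599e-01]), 'ft_force': array([ 0.38605553,  0.09052612, -0.76742872]), 'moment': array([ 0.00812647, -0.02699723,  0.01942645]), 'grip_force': 0.0, 'opening': 0.9986606231998166} -18.8
top 460.51084201655453 319.94367478252053 241.83774893869 [[-1.20177383e-02 -9.99724676e-01 -2.01530705e-02  2.34690975e+01]
 [-9.90565658e-01  1.46543135e-02 -1.36253181e-01  5.02707129e+02]
 [ 1.36510996e-01  1.83254844e-02 -9.90469043e-01  8.13957513e+02]
 [ 0.00000000e+00  0.00000000e+00  0.00000000e+00  1.00000000e+00]]
pink_tin_white [(0.98, [170, 189]), (0.71, [273, 232]), (0.56, [328, 185])]
green_tin_white [(0.63, [262, 424])]
pink_tray [(0.61, [167, 326])]
green_tray [(0.69, [254, 146])]
crate [(0.91, [263, 517])]
cutter [(0.64, [189, 429])]
nozzle [(0.75, [199, 239])]
scene 470.7200686860505 309.6126495443365 233.80874896957897 [[ 5.20564292e-01  8.53654902e-01  1.69152537e-02 -2.50067793e+02]
 [ 6.00283375e-01 -3.51824551e-01 -7.18247419e-01 -2.72398939e+02]
 [-6.07184229e-01  3.84047905e-01 -6.95582144e-01  1.19265561e+03]
 [ 0.00000000e+00  0.00000000e+00  0.00000000e+00  1.00000000e+00]]
pink_tin_white [(0.79, [227, 476]), (0.59, [146, 378]), (0.57, [180, 376])]
green_tin_white [(0.72, [252, 219])]
pink_tray [(0.84, [303, 357])]
green_tray [(0.61, [185, 448])]
crate [(0.62, [305, 116])]
cutter [(0.59, [313, 256])]
nozzle [(0.61, [243, 417])]
```

View pics/top0.png

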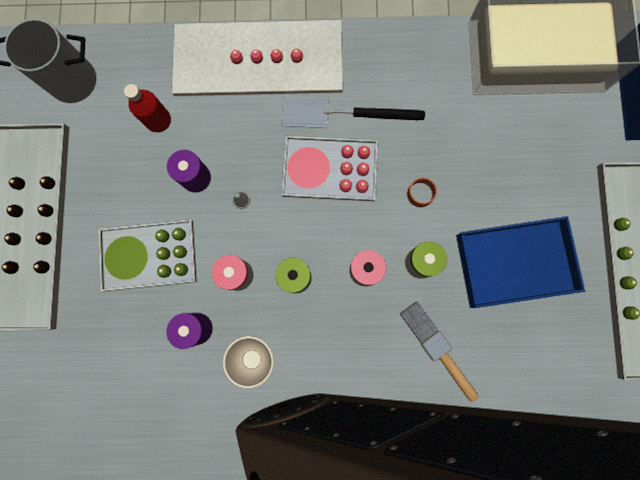

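View pics/scene0.png

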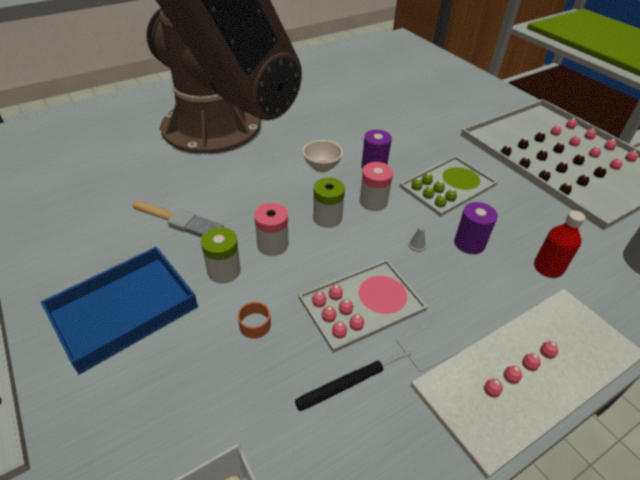

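Top view: pink/white-dot tin lid at (230,271), green/black-dot (293,275), pink/black-dot (368,267), green/white-dot (429,258). The purple tins at (184,167) and (185,330) are look-alikes and not meant. The pink mat is at (309,168), the green mat at (126,258) and the crate at (520,262). The scene view shows the same dots near (377,170), (329,184), (271,213), (220,238). Next I triangulate and make the enlarged crop.

```bash
cat > h.py <<'E'
import numpy as np, cv2
def ray(p,uv):
    E=np.array(p["extrinsics"]); R,t=E[:3,:3],E[:3,3]
    d=R.T@np.array([(uv[0]-p["cx"])/p["fx"],(uv[1]-p["cy"])/p["fy"],1]); return -R.T@t,d/np.linalg.norm(d)
def onz(p,uv,z):
    c,d=ray(p,uv); return c+d*(z-c[2])/d[2]
def tri(p1,u1,p2,u2):
    A=np.zeros((3,3));b=np.zeros(3);L=[ray(p1,u1),ray(p2,u2)]
    for c,d in L: M=np.eye(3)-np.outer(d,d);A+=M;b+=M@c
    x=np.linalg.solve(A,b); return x,max(np.linalg.norm((np.eye(3)-np.outer(d,d))@(x-c)) for c,d in L)
def blob(p,col,uv,near=60,kern=0):
    """centroid of the blob of a colour nearest to uv (col: pink green blue white black)"""
    h=cv2.cvtColor(p["pixels"],cv2.COLOR_RGB2HSV).astype(int);H,S,V=h[...,0],h[...,1],h[...,2]
    m={"pink":((H>165)|(H<6))&(S>90)&(V>90),"green":(H>28)&(H<50)&(S>110)&(V>50),"blue":(H>100)&(H<125)&(S>150),
       "white":(S<70)&(V>185),"black":V<60}[col].astype(np.uint8)
    n,l,s,c=cv2.connectedComponentsWithStats(m)
    d=[np.hypot(*(c[i]-uv)) if s[i,4]>3 else 1e9 for i in range(1,n)]
    i=1+int(np.argmin(d)); return c[i],s[i,4],l==i
E
python3 - <<'E'
from h import *
from cell import eyes
T=eyes.read_camera("top");S=eyes.read_camera("scene")
for n,c,a,b in [("PW","white",(230,271),(377,170)),("GB","black",(293,275),(329,185)),("PB","black",(368,267),(271,213)),("GW","white",(429,258),(220,238)),
  ("Pmat","pink",(309,168),(383,294)),("Gmat","green",(126,258),(462,178)),("crate","blue",(520,262),(118,305))]:
    A,sa,_=blob(T,c,a);B,sb,_=blob(S,c,b);x,e=tri(T,A,S,B)
    print(n,A.round(1),sa,B.round(1),sb,x.round(1),round(e,1))
# orientation of trays and crate: sweets -> mat; crate minAreaRect of top rim
for n,c,mat,sw in [("P","pink",(309,168),[(347,152),(363,152),(346,168),(363,169),(346,185),(363,185)]),("G","green",(126,258),[(162,237),(179,234),(163,253),(179,252),(164,271),(180,270)])]:
    q=np.mean([onz(T,blob(T,c,s)[0],20)[:2] for s in sw],0);m=onz(T,blob(T,c,mat)[0],4)[:2];print(n,"mat",m,"sweets",q,"yaw",np.degrees(np.arctan2(*(m-q)[::-1]))-90, np.linalg.norm(m-q))
m=blob(T,"blue",(520,262))[2];r=cv2.minAreaRect(np.argwhere(m)[:,::-1].astype(np.float32));bp=cv2.boxPoints(r)
P=np.array([onz(T,b,35)[:2] for b in bp]);print(P.round(),P.mean(0))
# crate rim corners in both
v=T["pixels"][225:325,180:480,::-1];cv2.imwrite("pics/crop.png",cv2.resize(v,None,fx=2.6,fy=2.6))
E
```

```text
PW [228.3 271.6] 90 [377.8 169.6] 27 [447.1 175.3  84.9] 0.9
GB [292.1 274.6] 67 [329.  186.1] 29 [440.4  65.   82.8] 0.7
PB [368.1 266.9] 65 [270.7 212.8] 24 [451.9 -66.   82.8] 0.6
GW [429.5 258. ] 84 [218.2 238.5] 25 [ 465.5 -171.9   83.2] 0.3
Pmat [308.1 167.3] 1342 [382.5 294.3] 1412 [654.9  39.2   4.5] 0.7
Gmat [125.6 257.5] 1417 [460.9 177.9] 615 [482.9 390.8   5.3] 1.1
crate [519.4 262.2] 8600 [117.8 307.7] 10171 [ 462.1 -354.5   12.9] 0.5
P mat [654.61548133  38.67064364] sweets [645.68180521 -50.35013415] yaw -5.730728474940548 89.46792412422445
G mat [482.41856611 390.40609593] sweets [489.3715952  297.40557423] yaw 4.275668992040707 93.26007533456604
[[ 516. -233.]
 [ 545. -448.]
 [ 407. -456.]
 [ 379. -247.]] [ 461.6305596  -346.11772024]
```

View pics/crop.png

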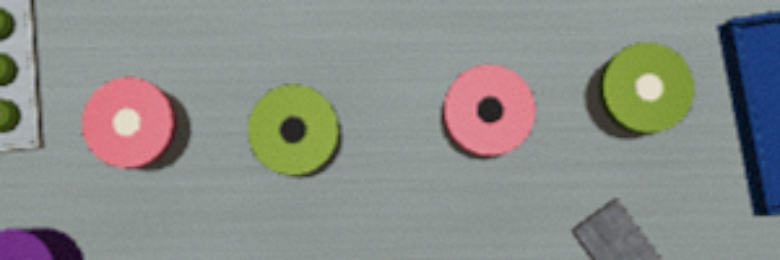

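Crop confirms which dot is on which tin. I'll keep yaw at 90° throughout, so tool x = world +y, tool y = world +x, tool z = down.

```bash
python3 -m inch '[[[0,0,0],-1,-1],[[0,0,0],-1,-1],[[0,0,0],-1,-1],[[0,0,0],-1,-1],[[0,0,0],-1,-1],[[0,0,0],-1,-1],[[0,0,0],-1,-1],[[0,0,0],-1,-1],[[0,0,0],-1,-1],[[0,0,0],-1,-1]]'
python3 -m inch '[[[0,0,0],-1,-1],[[0,0,0],-1,-1],[[0,0,0],-1,-1],[[0,0,0],-0.7,-1],[[0.9,0.6,0],0,-1],[[0.9,0.6,0],0,-1],[[0.9,0.6,0],0,-1],[[0.9,0.6,0],0,-1],[[0.9,0.6,0],0,-1],[[0,0,0],0,-1]]'
```

```text
t: 2.15
eef_pos: [228.9, -581.6, 214.7]
tcp_rot: [3.142, 0.0, 1.25]
ft_force: [-0.4, -0.4, 0.4]
opening: 0.999
grip_force: 0.0
t: 3.4
eef_pos: [404.0, -318.6, 215.0]
tcp_rot: [3.141, -0.0, 1.575]
ft_force: [-0.2, -0.9, 0.1]
opening: 1.001
grip_force: 0.0
```

```bash
python3 -m inch '[[[0.6,0.25,0],0,-1],[[0.6,0.25,0],0,-1],[[0.6,0.25,0],0,-1],[[0.53,0.2,0],0,-1],[[0,0,0.5],0,-1],[[0,0,0.5],0,-1],[[0,0,0],0,-1],[[0,0,0],0,-1],[[0,0,0],0,-1],[[0,0,0],0,-1]]'
```

```text
t: 4.65
eef_pos: [459.6, -182.2, 155.4]
tcp_rot: [3.14, 0.001, 1.57]
ft_force: [0.4, -0.3, -0.1]
opening: 1.001
grip_force: 0.0
```

```bash
python3 -m inch '[[[0.17,0.1,0],0,-1],[[0,0,0.4],0,-1],[[0,0,0.4],0,-1],[[0,0,0.4],0,-1],[[0,0,0.4],0,-1],[[0,0,0.32],0,-1],[[0,0,0],0,-1],[[0,0,0],0,1],[[0,0,0],0,1],[[0,0,0],0,1]]'
python3 -m inch '[[[0,0,0],0,1],[[0,0,0],0,1],[[0,0,0],0,1],[[0,0,-0.3],0,1],[[0,0,-0.4],0,1],[[0,0,-0.4],0,1],[[0,0,-0.4],0,1],[[0,0,-0.2],0,1],[[0,0,0],0,1],[[0,0,0],0,1]]'
python3 - <<'E'
from cell import env,eyes
import numpy as np
F=[]
for i in range(6): eyes.read_camera("top"); F.append(env.state()["ft_force"])
print(np.mean(F,0),np.std(F,0))
E
```

```text
t: 5.9
eef_pos: [465.6, -171.8, 40.0]
tcp_rot: [3.141, 0.001, 1.57]
ft_force: [-0.8, 0.3, 0.5]
opening: 0.744
grip_force: 0.0
t: 7.15
eef_pos: [465.0, -171.6, 140.6]
tcp_rot: [-3.141, -0.0, 1.57]
ft_force: [-0.6, 0.6, -0.5]
opening: 0.631
grip_force: 30.0
[ 0.1955512  -0.11440408 -0.75227335] [0.43194571 0.31851119 0.35521187]
```

```bash
python3 -m inch '[[[-0.2,-0.02,0],0,1],[[-0.4,-0.02,0],0,1],[[-0.4,-0.03,0],0,1],[[-0.4,-0.03,0],0,1],[[-0.4,-0.03,0],0,1],[[-0.3,-0.02,0],0,1],[[-0.17,0,0],0,1],[[0,0,0],0,1],[[0,0,0.3],0,1],[[0,0,0.3],0,1]]'
python3 - <<'E'
from h import *
from cell import env,eyes
T=eyes.read_camera("top");cv2.imwrite("pics/t1.png",cv2.resize(T["pixels"][190:340,420:620,::-1],None,fx=3,fy=3)); print(env.state()["eef_pos"])
E
```

```text
t: 8.7
eef_pos: [456.4, -307.2, 105.2]
tcp_rot: [3.141, 0.0, 1.571]
ft_force: [-0.3, 0.2, -0.6]
opening: 0.631
grip_force: 30.0
[ 455.65728442 -306.57841648  103.0504453 ]
```

View pics/t1.png

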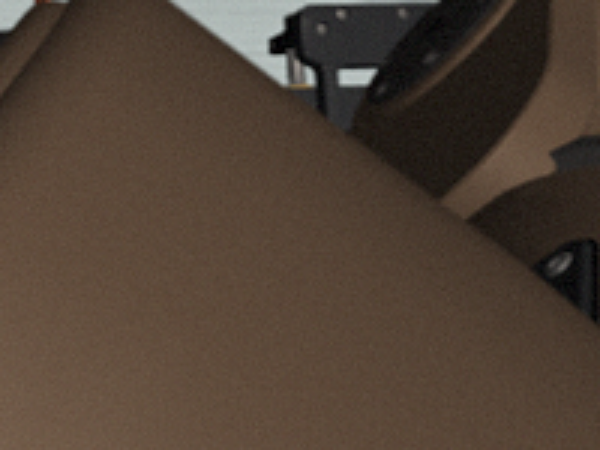

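The arm hides the crate in that view, so I'll lower on the measured numbers.

```bash
python3 -m inch '[[[0,-0,0.3],0,1],[[0,0,0.3],0,1],[[0,0,0.2],0,1],[[0,0,0.1],0,1],[[0,0,0.05],0,1],[[0,0,0],0,1],[[0,0,0],0,1],[[0,0,0],0,1],[[0,0,0],0,1],[[0,0,0],0,1]]'
```

```text
t: 10.0
eef_pos: [456.3, -307.9, 48.5]
tcp_rot: [3.142, 0.0, 1.57]
ft_force: [0.1, -0.2, -1.4]
opening: 0.631
grip_force: 30.0
```

```bash
python3 -m inch '[[[0,0,0.03],0,1],[[0,0,0.02],0,1],[[0,0,0],0,1],[[0,0,0],0,-0.6],[[0,0,0],0,-0.6],[[0,0,0],0,-0.6],[[0,0,0],0,-1],[[0,0,0],0,-1],[[0,0,-0.4],0,-1],[[0,0,-0.4],0,-1]]'
python3 -m inch '[[[0,0,-0.5],0,-1],[[0,0,-0.5],0,-1],[[0.3,0,0],0,-1],[[0.6,0,0],0,-1],[[0.8,0,0],0,-1],[[0.8,0,0],0,-1],[[0.8,0,0],0,-1],[[0.5,0,0],0,-1],[[0.2,0,0],0,-1],[[0,0,0],0,-1]]'
python3 - <<'E'
from h import *
from cell import env,eyes
T=eyes.read_camera("scene");cv2.imwrite("pics/s1.png",cv2.resize(T["pixels"][130:380,30:330,::-1],None,fx=2,fy=2)); print(env.state()["eef_pos"])
E
```

```text
t: 11.25
eef_pos: [456.2, -307.8, 93.8]
tcp_rot: [-3.141, -0.0, 1.57]
ft_force: [0.5, -0.3, 0.5]
opening: 0.997
grip_force: 0.0
t: 12.5
eef_pos: [456.2, -67.5, 153.0]
tcp_rot: [-3.141, -0.0, 1.572]
ft_force: [0.3, -0.1, 0.4]
opening: 0.997
grip_force: 0.0
[456.38828786 -68.17978704 153.12748571]
```

View pics/s1.png

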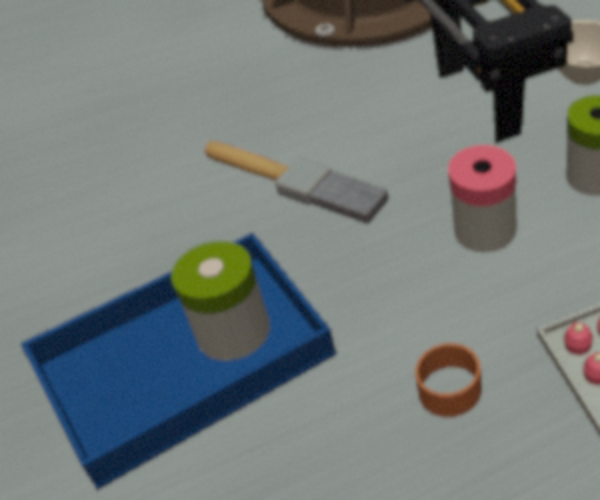

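The green/white-dot tin (crop 215,300) stands upright in the crate's +y half. Next is the pink/black-dot tin, which the gripper is now above.

```bash
python3 -m inch '[[[0.03,-0.07,0],0,-1],[[0,0,0.4],0,-1],[[0,0,0.4],0,-1],[[0,0,0.4],0,-1],[[0,0,0.4],0,-1],[[0,0,0.28],0,-1],[[0,0,0],0,-1],[[0,0,0],0,1],[[0,0,0],0,1],[[0,0,0],0,1]]'
python3 -m inch '[[[0,0,0],0,1],[[0,0,0],0,1],[[0,0,0],0,1],[[0,0,-0.3],0,1],[[0,0,-0.4],0,1],[[0,0,-0.4],0,1],[[0,0,-0.4],0,1],[[0,0,-0.2],0,1],[[0,0,0],0,1],[[0,0,0],0,1]]'
python3 - <<'E'
from cell import env,eyes
import numpy as np
F=[]
for i in range(6): eyes.read_camera("top"); F.append(env.state()["ft_force"])
print(np.mean(F,0),np.std(F,0))
E
```

```text
t: 13.8
eef_pos: [452.4, -66.2, 41.1]
tcp_rot: [3.141, 0.0, 1.57]
ft_force: [-0.2, -0.2, -0.1]
opening: 0.739
grip_force: 0.0
t: 15.05
eef_pos: [451.8, -66.0, 141.8]
tcp_rot: [-3.14, -0.0, 1.57]
ft_force: [0.2, -0.4, -3.4]
opening: 0.637
grip_force: 30.0
[-0.02005204  0.1042911  -3.4802472 ] [0.46113057 0.54632506 0.4969204 ]
```

Full. To the pink mat at (655,39).

```bash
python3 -m inch '[[[0.12,0.24,0],0,1],[[0.24,0.46,0],0,1],[[0.3,0.58,0],0,1],[[0.3,0.58,0],0,1],[[0.3,0.58,0],0,1],[[0.25,0.46,0],0,1],[[0.17,0.34,0],0,1],[[0.07,0.14,0],0,1],[[0,0,0.3],0,1],[[0,0,0.3],0,1]]'
python3 -m inch '[[[0,0,0],0,1],[[0,0,0.3],0,1],[[0,0,0.3],0,1],[[0,0,0.2],0,1],[[0,0,0.1],0,1],[[0,0,0],0,1],[[0,0,0],0,1],[[0,0,0],0,1],[[0,0,0],0,1],[[0,0,0],0,1]]'
```

```text
t: 16.6
eef_pos: [654.1, 38.6, 105.0]
tcp_rot: [-3.14, 0.0, 1.57]
ft_force: [-0.4, -0.7, -4.5]
opening: 0.64
grip_force: 30.0
t: 17.85
eef_pos: [655.1, 38.8, 52.8]
tcp_rot: [3.141, 0.0, 1.57]
ft_force: [0.7, -0.6, -3.2]
opening: 0.636
grip_force: 30.0
```

```bash
python3 -m inch '[[[0,0,0.04],0,1],[[0,0,0.04],0,1],[[0,0,0.03],0,1],[[0,0,0.02],0,1],[[0,0,0],0,1],[[0,0,0],0,1],[[0,0,0],0,1],[[0,0,0],0,1],[[0,0,0],0,1],[[0,0,0],0,1]]'
```

```text
t: 19.1
eef_pos: [655.0, 38.8, 45.0]
tcp_rot: [-3.142, 0.0, 1.57]
ft_force: [-4.1, -0.9, 4.5]
opening: 0.638
grip_force: 30.0
```

Contact felt gently. Release, then go above the pink/white-dot tin (447,175).

```bash
python3 -m inch '[[[0,0,0],0,-0.6],[[0,0,0],0,-0.6],[[0,0,0],0,-0.6],[[0,0,0],0,-1],[[0,0,0],0,-1],[[0,0,-0.3],0,-1],[[0,0,-0.4],0,-1],[[0,0,-0.4],0,-1],[[0,0,-0.4],0,-1],[[0,0,-0.3],0,-1]]'
python3 -m inch '[[[0.17,-0.26,0],0,-1],[[0.34,-0.52,0],0,-1],[[0.37,-0.56,0],0,-1],[[0.37,-0.56,0],0,-1],[[0.37,-0.56,0],0,-1],[[0.3,-0.46,0],0,-1],[[0.23,-0.35,0],0,-1],[[0.12,-0.2,0],0,-1],[[0,0,0],0,-1],[[0,0,0],0,-1]]'
python3 - <<'E'
from h import *
from cell import env,eyes
T=eyes.read_camera("top");S=eyes.read_camera("scene")
cv2.imwrite("pics/s2.png",cv2.resize(S["pixels"][130:350,200:500,::-1],None,fx=2,fy=2))
A=blob(T,"black",(311,165));B=blob(S,"black",(383,245));print(A[:2],B[:2],tri(T,A[0],S,B[0]),env.state()["eef_pos"])
E
```

```text
t: 20.35
eef_pos: [655.3, 38.8, 155.2]
tcp_rot: [3.14, 0.0, 1.57]
ft_force: [0.1, -0.1, 0.5]
opening: 1.0
grip_force: 0.0
t: 21.6
eef_pos: [447.7, 174.9, 152.8]
tcp_rot: [3.141, 0.0, 1.57]
ft_force: [-0.2, 0.3, 0.3]
opening: 1.002
grip_force: 0.0
(array([306.27777778, 154.31481481]), np.int32(54)) (array([388.43589744, 261.66666667]), np.int32(39)) (array([653.76118011,  38.86419356,  86.10337973]), np.float64(0.8179581257874305)) [447.56293036 174.72271658 152.66989431]
```

View pics/s2.png

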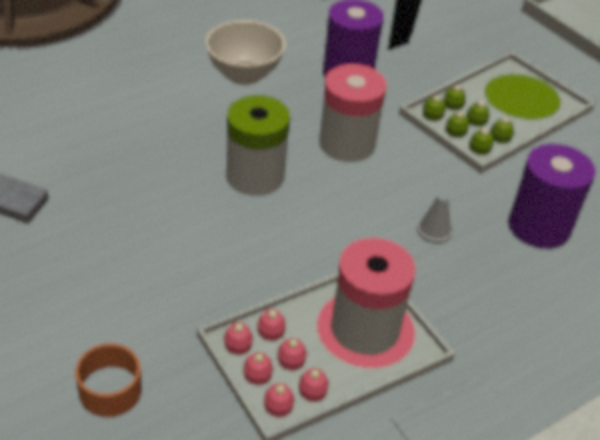

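The pink tin stands upright, centred on its mat (dot at crop 377,264). Now I grasp the pink/white-dot tin (crop 355,80).

```bash
python3 -m inch '[[[0,0,0],0,-1],[[0,0,0.4],0,-1],[[0,0,0.4],0,-1],[[0,0,0.4],0,-1],[[0,0,0.4],0,-1],[[0,0,0.28],0,-1],[[0,0,0],0,-1],[[0,0,0],0,1],[[0,0,0],0,1],[[0,0,0],0,1]]'
python3 -m inch '[[[0,0,0],0,1],[[0,0,0],0,1],[[0,0,0],0,1],[[0,0,-0.3],0,1],[[0,0,-0.5],0,1],[[0,0,-0.5],0,1],[[0,0,-0.5],0,1],[[0,0,-0.3],0,1],[[0,0,0],0,1],[[0,0,0],0,1]]'
python3 - <<'E'
from cell import env,eyes
import numpy as np
F=[]
for i in range(6): eyes.read_camera("top"); F.append(env.state()["ft_force"])
print(np.mean(F,0),np.std(F,0),env.state()["eef_pos"])
E
```

```text
t: 22.95
eef_pos: [447.2, 175.1, 40.5]
tcp_rot: [3.141, -0.0, 1.57]
ft_force: [-0.3, -0.1, 0.2]
opening: 0.738
grip_force: 0.0
t: 24.2
eef_pos: [446.5, 175.0, 165.2]
tcp_rot: [-3.14, 0.0, 1.57]
ft_force: [-0.2, -0.3, -2.2]
opening: 0.622
grip_force: 30.0
[-0.19231162 -0.31279207 -0.90168031] [0.33996959 0.24167639 0.62928596] [446.77764325 175.0420221  165.50868038]
```

Empty (0.9 N). To the crate's −y spot at (468,-398).

```bash
python3 -m inch '[[[-0.3,0,0],0,1],[[-0.6,0.04,0],0,1],[[-0.9,0.04,0],0,1],[[-0.9,0.04,0],0,1],[[-0.9,0.04,0],0,1],[[-0.9,0.04,0],0,1],[[-0.9,0.04,0],0,1],[[-0.9,0.04,0],0,1],[[-0.9,0.04,0],0,1],[[-0.8,0.04,0],0,1]]'
python3 -m inch '[[[-0.7,0,0],0,1],[[-0.5,0,0],0,1],[[-0.35,0,0],0,1],[[0,0,0],0,1],[[0,0,0],0,1],[[0,0,0],0,1],[[0,0,0.3],0,1],[[0,0,0.4],0,1],[[0,0,0],0,1],[[0,0,0],0,1]]'
```

```text
t: 25.75
eef_pos: [467.2, -307.6, 166.0]
tcp_rot: [-3.142, 0.0, 1.569]
ft_force: [0.6, 0.1, -0.5]
opening: 0.624
grip_force: 30.0
t: 27.0
eef_pos: [468.7, -397.8, 124.9]
tcp_rot: [3.141, 0.001, 1.571]
ft_force: [0.2, 0.9, -1.1]
opening: 0.628
grip_force: 30.0
```

```bash
python3 -m inch '[[[0,0,0.2],0,1],[[0,0,0.4],0,1],[[0,0,0.3],0,1],[[0,0,0.2],0,1],[[0,0,0.1],0,1],[[0,0,0.05],0,1],[[0,0,0.03],0,1],[[0,0,0.02],0,1],[[0,0,0.02],0,1],[[0,0,0],0,1]]'
```

```text
t: 28.25
eef_pos: [468.4, -398.0, 45.3]
tcp_rot: [3.141, 0.001, 1.57]
ft_force: [-0.7, -0.1, 2.8]
opening: 0.621
grip_force: 30.0
```

```bash
python3 -m inch '[[[0,0,0],0,-0.6],[[0,0,0],0,-0.6],[[0,0,0],0,-0.6],[[0,0,0],0,-1],[[0,0,0],0,-1],[[0,0,-0.3],0,-1],[[0,0,-0.4],0,-1],[[0,0,-0.4],0,-1],[[0,0,-0.4],0,-1],[[0,0,-0.3],0,-1]]'
python3 -m inch '[[[0.3,0,0],0,-1],[[0.6,-0.06,0],0,-1],[[0.9,-0.06,0],0,-1],[[0.9,-0.06,0],0,-1],[[0.9,-0.06,0],0,-1],[[0.9,-0.06,0],0,-1],[[0.9,-0.06,0],0,-1],[[0.9,-0.06,0],0,-1],[[0.7,-0.05,0],0,-1],[[0.5,0,0],0,-1]]'
python3 -m inch '[[[0.22,0,0],0,-1],[[0,0,0],0,-1],[[0,0,0],0,-1],[[0,0,0],0,-1],[[0,0,0.2],0,-1],[[0,0,0.3],0,-1],[[0,0,0],0,-1],[[0,0,0],0,-1],[[0,0,0],0,-1],[[0,0,0],0,-1]]'
```

```text
t: 29.5
eef_pos: [468.4, -398.1, 155.3]
tcp_rot: [3.14, 0.002, 1.57]
ft_force: [0.1, -0.1, -0.5]
opening: 0.998
grip_force: 0.0
t: 30.75
eef_pos: [438.6, 54.4, 152.6]
tcp_rot: [-3.141, -0.0, 1.572]
ft_force: [1.5, -0.6, -0.1]
opening: 1.002
grip_force: 0.0
t: 32.0
eef_pos: [440.4, 65.3, 123.2]
tcp_rot: [3.141, 0.0, 1.57]
ft_force: [-0.0, 0.3, -0.2]
opening: 1.001
grip_force: 0.0
```

Down 83 mm (1.38), grip, lift, weigh.

```bash
python3 -m inch '[[[0,0,0],0,-1],[[0,0,0.3],0,-1],[[0,0,0.4],0,-1],[[0,0,0.4],0,-1],[[0,0,0.28],0,-1],[[0,0,0],0,-1],[[0,0,0],0,-1],[[0,0,0],0,1],[[0,0,0],0,1],[[0,0,0],0,1]]'
python3 -m inch '[[[0,0,0],0,1],[[0,0,0],0,1],[[0,0,0],0,1],[[0,0,-0.3],0,1],[[0,0,-0.5],0,1],[[0,0,-0.5],0,1],[[0,0,-0.5],0,1],[[0,0,-0.3],0,1],[[0,0,0],0,1],[[0,0,0],0,1]]'
python3 - <<'E'
from cell import env,eyes
import numpy as np
F=[]
for i in range(6): eyes.read_camera("top"); F.append(env.state()["ft_force"])
print(np.mean(F,0),np.std(F,0),env.state()["eef_pos"])
E
```

```text
t: 33.25
eef_pos: [440.4, 65.3, 40.3]
tcp_rot: [3.141, 0.0, 1.57]
ft_force: [-0.2, -0.7, 0.1]
opening: 0.745
grip_force: 0.0
t: 34.5
eef_pos: [439.7, 65.3, 165.1]
tcp_rot: [-3.14, 0.0, 1.57]
ft_force: [0.7, 0.6, -3.0]
opening: 0.623
grip_force: 30.0
[ 0.36959576  0.03789741 -3.23983532] [0.58874584 0.66641932 0.3282825 ] [440.09772099  65.28596374 165.51391169]
```

Full. To the green mat at (483,391).

```bash
python3 -m inch '[[[0.3,0.04,0],0,1],[[0.6,0.08,0],0,1],[[0.8,0.1,0],0,1],[[0.8,0.1,0],0,1],[[0.8,0.1,0],0,1],[[0.8,0.1,0],0,1],[[0.6,0.09,0],0,1],[[0.4,0.06,0],0,1],[[0.22,0.03,0],0,1],[[0.1,0.01,0],0,1]]'
python3 -m inch '[[[0,0,0],0,1],[[0,0,0.3],0,1],[[0,0,0.4],0,1],[[0,0,0.4],0,1],[[0,0,0.4],0,1],[[0,0,0.3],0,1],[[0,0,0.1],0,1],[[0,0,0],0,1],[[0,0,0],0,1],[[0,0,0],0,1]]'
```

```text
t: 36.05
eef_pos: [482.9, 390.6, 165.6]
tcp_rot: [-3.141, 0.001, 1.571]
ft_force: [0.4, -1.0, -3.7]
opening: 0.623
grip_force: 30.0
t: 37.3
eef_pos: [483.3, 390.7, 52.7]
tcp_rot: [3.141, -0.001, 1.57]
ft_force: [0.0, 0.3, -3.2]
opening: 0.623
grip_force: 30.0
```

```bash
python3 -m inch '[[[0,0,0.04],0,1],[[0,0,0.04],0,1],[[0,0,0.03],0,1],[[0,0,0.02],0,1],[[0,0,0],0,1],[[0,0,0],0,1],[[0,0,0],0,1],[[0,0,0],0,1],[[0,0,0],0,1],[[0,0,0],0,1]]'
```

```text
t: 38.55
eef_pos: [483.0, 390.5, 44.2]
tcp_rot: [3.142, 0.0, 1.57]
ft_force: [0.3, -0.1, -3.0]
opening: 0.625
grip_force: 30.0
```

Not in contact yet, so I go down a little more.

```bash
python3 -m inch '[[[0,0,0.01],0,1],[[0,0,0],0,1],[[0,0,0],0,1],[[0,0,0],0,1],[[0,0,0],0,1],[[0,0,0],0,1],[[0,0,0],0,1],[[0,0,0],0,1],[[0,0,0],0,1],[[0,0,0],0,1]]'
```

```text
t: 39.8
eef_pos: [483.1, 390.5, 44.1]
tcp_rot: [3.141, -0.0, 1.57]
ft_force: [-2.5, -1.8, 5.2]
opening: 0.623
grip_force: 30.0
```

Touching. Release, rise, and back off to a free spot (toward −y, above the middle).

```bash
python3 -m inch '[[[0,0,0],0,-0.6],[[0,0,0],0,-0.6],[[0,0,0],0,-0.6],[[0,0,0],0,-1],[[0,0,0],0,-1],[[0,0,-0.3],0,-1],[[0,0,-0.5],0,-1],[[0,0,-0.5],0,-1],[[0,0,-0.5],0,-1],[[0,0,-0.3],0,-1]]'
python3 -m inch '[[[-0.3,0,0],0,-1],[[-0.6,0,0],0,-1],[[-0.8,0,0],0,-1],[[-0.8,0,0],0,-1],[[-0.8,0,0],0,-1],[[-0.8,0,0],0,-1],[[-0.6,0,0],0,-1],[[-0.3,0,0],0,-1],[[0,0,0],0,-1],[[0,0,0],0,-1]]'
python3 - <<'E'
from h import *
from cell import env,eyes
T=eyes.read_camera("top");S=eyes.read_camera("scene")
cv2.imwrite("pics/tf.png",T["pixels"][:,:,::-1]);cv2.imwrite("pics/sf.png",S["pixels"][:,:,::-1])
R,t=np.array(S["extrinsics"])[:3,:3],np.array(S["extrinsics"])[:3,3]
def pr(p,x): E=np.array(p["extrinsics"]);c=E[:3,:3]@x+E[:3,3];return np.array([p["fx"]*c[0]/c[2]+p["cx"],p["fy"]*c[1]/c[2]+p["cy"]])
for n,c,x in [("GW","white",(456,-308,85)),("PW","white",(468,-398,85)),("PB","black",(655,39,84)),("GB","black",(483,390.5,84))]:
    x=np.array(x);A=blob(T,c,pr(T,x));B=blob(S,c,pr(S,x));print(n,A[1],B[1],tri(T,A[0],S,B[0]))
E
```

```text
t: 41.05
eef_pos: [483.3, 390.7, 172.6]
tcp_rot: [3.139, -0.001, 1.57]
ft_force: [-0.5, -0.3, 0.0]
opening: 1.004
grip_force: 0.0
t: 42.3
eef_pos: [482.8, 91.1, 169.5]
tcp_rot: [-3.141, -0.0, 1.571]
ft_force: [-0.2, 0.9, -0.4]
opening: 1.001
grip_force: 0.0
GW 92 35 (array([ 455.67241194, -307.1794923 ,   88.04028889]), np.float64(0.27865221162499315))
PW 97 68 (array([ 467.87096813, -395.94762461,   89.57411873]), np.float64(0.07182484295350755))
PB 52 41 (array([653.72973373,  38.76157937,  86.16640448]), np.float64(0.7212161298673248))
GB 66 17 (array([482.4229799 , 388.95671846,  86.93749683]), np.float64(0.7833079505987421))
```

View pics/tf.png

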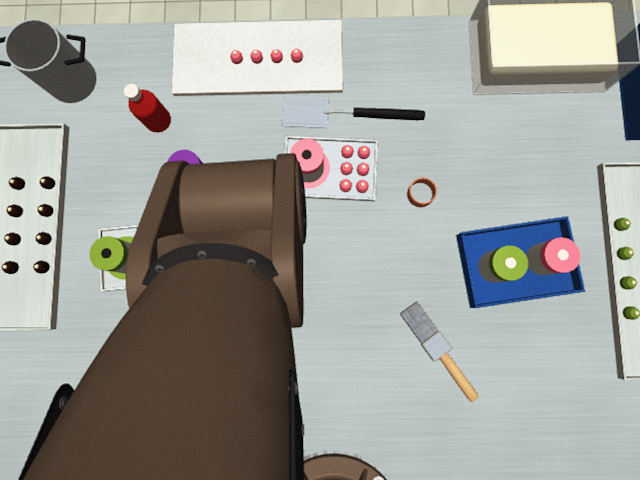

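View pics/sf.png

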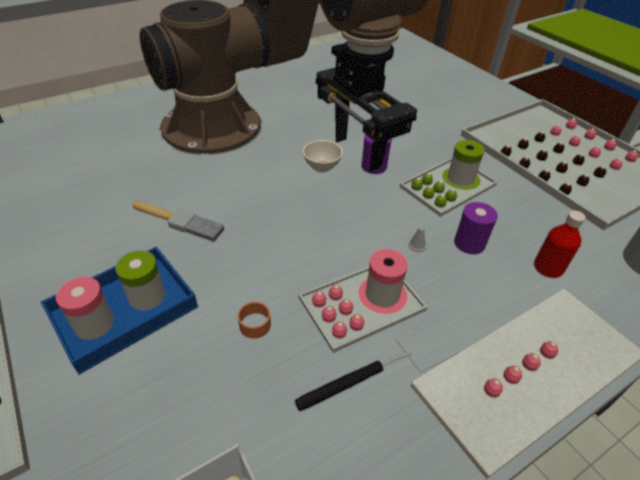

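All four tins are upright where they belong: green black-dot on the green mat (scene 465,160), pink black-dot on the pink mat (387,275), and both white-dot tins in the crate (83,300 and 140,275). The cutter (254,320) and nozzle (418,240) haven't moved, and the gripper is clear of everything.

```bash
python3 -c "
from cell import env
print(env.job_done())"
```

```text
the job is handed in; nothing more can be done
None
```

Job handed in after about 42 s of the 115 s: the full tins (both black-dot) stand on their matching mats, both empties (white-dot) are side by side in the crate, and the cutter and nozzle are untouched.

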